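# Square up a lamp unit in the gluing corner

## Robot

A 6-joint arm with a two-finger parallel gripper is mounted at the origin on the work surface. World frame = base frame: x ahead of the robot, y to its left, z up, the work surface at z = 0. Lengths are in m, angles in rad, forces in N, time in s.
With the tool pointing down it reaches from about 0.375 to 0.925 m from the base axis. Payload 5.7 kg.
Tool frame: the origin (TCP) lies midway between the tips of the shut fingers; the grasp point (between the pads) lies 19 mm behind it; z points along the fingers, x is the direction in which the jaws open and shut, and the axes are right-handed (so a half turn about z gives the same grasp; the last joint's range is limited). The gripper opens to 88 mm and grips with 3 to 60 N. Pads are 20 mm wide; open, the fingers measure 115 mm over their backs; the gripper's body (75 mm by 178 mm) begins 61 mm behind the grasp point.
Start: joints at [-1.417, 0.359, 1.51, -0, 1.272, -0.115], TCP at [0.159, -0.578, 0.223] pointing down, gripper open.
Joint ranges: [-2.97, 2.97], [-1.01, 2.36], [0.21, 2.38], [-0.96, 4.11], [0.2, 2.71], [-2.98, 2.98]. Speed limits (rad/s): [2.39, 2.39, 3.14, 3.14, 3.14, 3.14].

## Interface

Orientations are given as a unit quaternion [x, y, z, w].
In Python, from bench import move_ptp, servo_line, goto_joints, move_gripper, sleep, inverse_kinematics, capture, PlanningError, close_job, spot_in, silhouettes, current_clock, current_joint_pos, current_qvel, current_joint_torque, current_position, current_orientation, current_force, current_torque, current_finger_gap gives the robot as it stands. Calls block until the motion is done:
- move_ptp(position, orientation): joint-space move of the TCP to a pose.
- servo_line(position, orientation=None, rate=0.15, contact_N=None): straight line of the TCP; orientation=None keeps the orientation; rate is the mean speed in m/s. With contact_N (N) it stops when the force on the tool has changed by that much, and returns True; else False.
- goto_joints(angles): joint-space move.
- move_gripper(opening): finger opening in m; the grip force is fixed at half the most; returns when the fingers have stopped.
- sleep(seconds).
- inverse_kinematics(position, orientation): joint angles nearest the present ones, or None.
- capture(name): name is "side" or "top" or "wrist"; returns a dict with "image" (384x512x3 uint8, blue, green, red), "range_z" (384x512 float32, m along the optical axis (not along the pixel's ray), 0 where there is no reading), "intrinsics" (3x3 intrinsics, pixels), "k1" (the pictures are not rectified: a ray, as slopes to the right and down, at radius r is drawn at 1 + k1 r^2 times it, then the intrinsics apply), "R" (3x3) and "t" (3): a world point X has camera coordinates R X + t. Camera axes: x right, y down, z forward; pixel columns grow to the right and rows downward; lengths in m; the calibration is good to about 2 mm. A picture is of the moment at which its call begins.
A pose or a line that the arm cannot do raises PlanningError and nothing moves.
- close_job(): hands the job in, once; it reports no verdict.
Trained networks look in the newest picture that a camera, given by its name, has taken for a name from the list of things; names that differ only in an ending like _2 or _b are one class to them, and where a whole thing is asked for, a point or a joint stands for the part that bears it (a point fixed in the world has none). Each returns a list of dicts, best first, with "conf" (0 to 1); they miss things now and then, are a little off and sometimes report something else, mostly with a low value. They report only what shows in the picture. A call takes as long as a camera call.
- spot_in(camera, query): "xy" ([column, row] in pixels, amid what is visible of it).
- silhouettes(camera, query): "region" (384x512 bool, what is visible of it) and "xy" ([column, row] in pixels, amid what is visible of it).
Readings, each from a call of its own:
- current_clock(): time.
- current_joint_pos(): joint angles.
- current_qvel(): joint speeds.
- current_joint_torque(): joint torques, N m.
- current_position(): TCP position.
- current_orientation(): TCP orientation.
- current_force(): force on the tool from outside, world axes, zero at the start.
- current_torque(): the same for the moment, N m.
- current_finger_gap(): finger opening in m.
Only numpy, scipy, OpenCV 4.12 (cv2) and the standard library are available. Lean on these libraries where they do the work, as an engineer would, in place of code of your own. Each camera call takes 0.05 s, during which the arm holds its last target.

## Task

Two lamp units with square feet stand on the headlamp repair bench. Push the larger one along the bench by its square foot until it sits in the inside corner of the fixed aluminium straightedge and end stop, the foot flush against both, then draw back. Never lift or tip it or touch its round barrel and lens, and leave the smaller unit and everything else on the bench where they are.

Things in the scene. Friction and masses are not known exactly. Their poses are not given: they have to be found in the camera images.
- large_unit: The larger lamp unit, loose, 0.3 to 0.6 kg, slides at 2 to 4 N: dark square metal foot 90 x 90 mm, 28 mm high (push on its side faces), under a round barrel. Origin: centre of the foot's underside, on the bench (z = 0). z up; x and y square to the side faces, which lie 45 mm from the origin. It starts with nothing between it and the straightedge along the corner's +x.
- large_unit_barrel: The barrel and glass lens fixed on the larger unit's foot, not to be touched: 56 mm in diameter, 60 mm over the bright rim near its top, from 28 mm to 56 mm above the bench. Same origin and axes as the larger unit.
- corner: Two aluminium bars screwed to the bench, 20 mm wide, 22 mm high. Origin: the inside corner of their inner faces, at bench height; z up. Straightedge: inner face is the plane x = 0, facing -x (to the robot), from y = -460 to +20 mm. End stop: inner face is the plane y = 0, facing -y, from x = -100 to 0 mm. A seated larger unit's origin is at x = -45, y = -45 mm here. Yaw varies a little.
- small_unit: The smaller lamp unit, loose, a bystander of the same make: square foot 64 x 64 mm, 24 mm high, barrel 42 mm in diameter (46 mm over its rim), 48 mm high in all. Origin: centre of its underside. It stands beside the larger unit, to its left or right.
- bezel_ring: Bystander: bright round trim ring, 80 mm across, 22 mm high, with a flat tab either side (112 mm over the tabs along its x). Origin: centre of its underside.
- screwdriver: Bystander: screwdriver lying on the bench at the right. x runs along it from handle to tip.
- wrench: Bystander: steel wrench lying on the bench at the right. x runs along it.
- pliers: Bystander: pliers with orange handles lying at the left, about 175 mm long, 14 mm high. Origin: under the pivot; x points to the jaws.
- drink_can: Bystander: plain drink can at the left, 66 mm in diameter, 115 mm high. Origin: centre of its underside.
- bulb: Bystander: small lamp bulb standing on its base beyond the straightedge, 32 mm in diameter, 48 mm high. Origin: centre of its underside.

How it is judged:
At the end, for the whole second after the job is handed in: The larger unit stands upright on the bench at rest in the corner, its foot within 3 mm of the straightedge and within 3 mm of the end stop and within 2 degrees of square to them; no bystander is more than 15 mm from where it started (x of large_unit in the frame of corner between -0.048 and -0.042 m and y of large_unit in the frame of corner between -0.048 and -0.042 m and (angle between the x axis of large_unit and the x axis of corner, either way round below 0.035 rad or angle between the x axis of large_unit and the y axis of corner, either way round below 0.035 rad) and height (world z) of large_unit below 0.004 m and angle between large_unit's own z axis and vertical below 0.03 rad and linear speed of large_unit below 0.01 m/s and distance of each of small_unit, bezel_ring, screwdriver, wrench, pliers, drink_can, bulb from where it was at the start of the episode below 0.015 m); the robot touches nothing.
It fails at once if the larger unit is lifted (more than 8 mm) or tipped (more than 9 degrees) (height (world z) of large_unit above 0.008 m or angle between large_unit's own z axis and vertical above 0.16 rad).
It fails at once if the robot touches the larger unit's barrel or lens (contact force between any of the fingers, the arm and large_unit_barrel above 0.5 N).
It fails at once if a bystander is moved more than 15 mm (distance of any of small_unit, bezel_ring, screwdriver, wrench, pliers, drink_can, bulb from where it was at the start of the episode above 0.015 m).
It also fails if it takes over 58 s, if anything falls off the work surface, if the arm or the gripper's body presses on something with over 40 N, if the wrist force passes 120 N, or if a joint passes its speed limit or range.

## Working session

There is one attempt and no reset: what is moved stays moved. The work goes in short steps, each a Python script; the robot and the scene stay as the last script left them, time stands still between calls to the robot, and variables do not carry over. Pictures are saved under pics/ and viewed, and the job is handed in when it is done.

```bash
mkdir -p pics; ls
python3 - <<'E'
from bench import *
import cv2,numpy as np
for n in ("top","side","wrist"):
    c=capture(n); cv2.imwrite(f"pics/a_{n}.png",c["image"]); print(n,c["intrinsics"].tolist(),c["k1"],np.round(c["R"],3).tolist(),c["t"], (-c["R"].T@c["t"]))
    for q in ("large_unit","small_unit","corner"):
        print(q,[(np.round(d["xy"]),round(d["conf"],2)) for d in spot_in(n,q)])
print(current_clock(),current_position(),current_orientation(),current_finger_gap())
E
```

```text
pics
top [[432.12972938491845, 0.0, 251.031131440303], [0.0, 432.12972938491845, 188.96663638244172], [0.0, 0.0, 1.0]] -0.056123806989807394 [[0.022, -1.0, 0.007], [-0.981, -0.023, -0.19], [0.19, -0.002, -0.982]] [0.0054201  0.60329611 1.44616921] [0.316933   0.02306972 1.53441266]
large_unit [(array([304., 223.]), 0.67), (array([168., 239.]), 0.52)]
small_unit [(array([237., 221.]), 0.61)]
corner [(array([258., 172.]), 0.8)]
side [[388.92827195729143, 0.0, 255.15761838404606], [0.0, 388.92827195729143, 194.7435811849493], [0.0, 0.0, 1.0]] 0.018392665419874762 [[0.998, -0.062, 0.02], [-0.012, -0.475, -0.88], [0.064, 0.878, -0.475]] [-0.60869526  0.05839351  1.17784226] [ 0.53244543 -1.04391989  0.62286854]
large_unit [(array([216., 241.]), 0.8)]
small_unit [(array([220., 197.]), 0.88)]
corner [(array([277., 213.]), 0.77)]
wrist [[316.1094704425312, 0.0, 251.51953236908182], [0.0, 316.1094704425312, 189.6701622674046], [0.0, 0.0, 1.0]] 0.013775915270668656 [[0.267, -0.964, -0.001], [-0.917, -0.254, 0.307], [-0.296, -0.081, -0.952]] [-0.59990633 -0.03933719  0.39206426] [ 0.24016384 -0.55620047  0.38485293]
large_unit []
small_unit []
corner []
0.6 [ 0.1593329  -0.57843653  0.22265185] [ 7.95478751e-01 -6.05981482e-01 -1.87376612e-05 -1.46119265e-05] 0.08816352268995252
```

View pics/a_top.png

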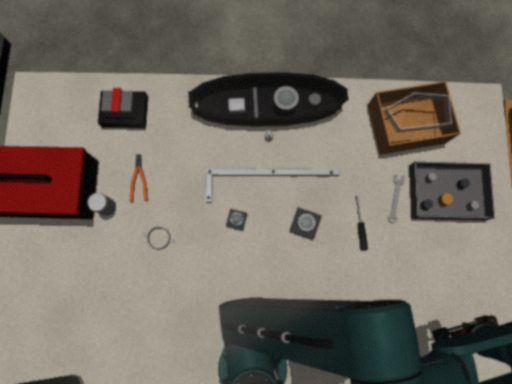

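View pics/a_side.png

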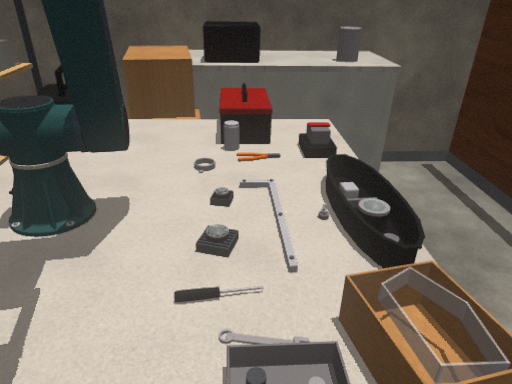

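The top view shows the corner near (210,174), the straightedge running right to (338,172), the larger unit at (306,223) rotated about 20°, and the smaller at (237,220). Next I'll measure them with the range image.

```bash
cat > h.py <<'E'
from bench import *
import cv2,numpy as np
from scipy.spatial.transform import Rotation as Ro
def world(c,uv,z=None):
    uv=np.atleast_2d(uv).astype(float)
    K=c["intrinsics"];k=c["k1"]
    s=cv2.undistortPoints(uv[:,None],K,np.array([k,0,0,0.]))[:,0]
    d=np.c_[s,np.ones(len(s))]
    if z is None:
        r=c["range_z"][uv[:,1].astype(int),uv[:,0].astype(int)]
        return (d*r[:,None]-c["t"])@c["R"]
    dw=d@c["R"]; o=-c["R"].T@c["t"]
    return o+dw*((z-o[2])/dw[:,2])[:,None]
def masks(cam,q):
    return [(d["conf"],d["region"]) for d in silhouettes(cam,q)]
def pts(c,m):
    v,u=np.nonzero(m&(c["range_z"]>0)); return world(c,np.c_[u,v])
def down(yaw): # tool x at world angle yaw
    return (Ro.from_euler('z',yaw)*Ro.from_euler('x',np.pi)).as_quat()
E
python3 - <<'E'
from h import *
for n in ("top","side"):
    c=capture(n)
    for q in ("large_unit","small_unit","corner","bezel_ring"):
        for cf,m in masks(n,q)[:2]:
            P=pts(c,m); g=P[(P[:,2]>.012)]
            if len(g)<5: print(n,q,cf,len(P));continue
            r=cv2.minAreaRect((g[:,:2]*1000).astype(np.float32))
            print(n,q,round(cf,2),len(g),np.round(np.median(g,0),3),"z95",np.round(np.percentile(g[:,2],95),3),np.round(r[0]),np.round(r[1]),round(r[2],1))
print(current_joint_pos())
for x,y,yaw in((.47,-.13,0),(.47,-.13,-1.57),(.47,-.13,1.57)):
    q=inverse_kinematics([x,y,.3],down(yaw)); print(q)
q=current_orientation();print(Ro.from_quat(q).as_matrix().round(2))
E
```

```text
top large_unit 0.63 671 [ 0.492 -0.169  0.031] z95 0.057 [ 494. -173.] [91. 90.] 71.5
top small_unit 0.84 329 [0.501 0.066 0.029] z95 0.048 [503.  67.] [64. 65.] 78.8
top corner 0.75 920 [ 0.674 -0.006  0.022] z95 0.028 [631. -57.] [121. 477.] 1.9
top bezel_ring 0.7 17 [0.434 0.374 0.023] z95 0.027 [435. 341.] [80. 22.] 80.8
side large_unit 0.58 873 [ 0.499 -0.198  0.03 ] z95 0.055 [ 497. -180.] [87. 91.] 71.3
side large_unit 0.3 82 [ 0.815 -0.047  0.023] z95 0.045 [815. -45.] [26. 27.] 73.0
side small_unit 0.64 289 [0.507 0.051 0.026] z95 0.047 [505.  66.] [68. 66.] 78.3
side bezel_ring 0.8 108 [0.437 0.325 0.019] z95 0.024 [436. 342.] [72. 82.] 2.5
[-1.41713692e+00  3.58766891e-01  1.51042979e+00  1.92970221e-05
  1.27252246e+00 -1.15088904e-01]
[-4.11614137e-01  1.27620228e-01  1.63123977e+00 -4.44089210e-16
  1.38273265e+00 -4.11614137e-01]
[-4.11614137e-01  1.27620228e-01  1.63123977e+00 -4.44089210e-16
  1.38273265e+00  1.15838586e+00]
[-0.41161414  0.12762023  1.63123977  0.          1.38273265 -1.98161414]
[[ 0.27 -0.96 -0.  ]
 [-0.96 -0.27  0.  ]
 [-0.   -0.   -1.  ]]
```

Run:
```python
from h import *
c=capture("top")
m=masks("top","corner")[0][1]
P=pts(c,m); P=P[(P[:,2]>.008)]
a=0.03
for it in range(3):
    R2=np.array([[np.cos(a),np.sin(a)],[-np.sin(a),np.cos(a)]])
    L=P[:,:2]@R2.T
    # straightedge centreline
    top=np.percentile(L[:,0],98)
    s=L[(L[:,0]>top-.035)]; s=s[s[:,1]<L[:,1].max()-.04]
    k=np.polyfit(s[:,1],s[:,0],1); a-=np.arctan(k[0])
R2=np.array([[np.cos(a),np.sin(a)],[-np.sin(a),np.cos(a)]]);L=P[:,:2]@R2.T
s=L[(L[:,0]>np.percentile(L[:,0],98)-.035)&(L[:,1]<L[:,1].max()-.04)]
e=L[L[:,0]<np.percentile(s[:,0],5)-.01]
print("yaw",a,np.degrees(a),"bar x pct",np.percentile(s[:,0],[1,5,50,95,99]),"y",L[:,1].min(),L[:,1].max())
print("stop y pct",np.percentile(e[:,1],[1,5,50,95,99]),"xmin",e[:,0].min())
o=np.array([np.median(s[:,0])-.01,np.median(e[:,1])-.01]);print("corner",o@R2, "alt from ends", L[:,1].min()+.46,L[:,1].max()-.02)
from numpy.linalg import inv
for n,p in(("large",(.4955,-.175)),("small",(.504,.0665))): print(n,R2@np.array(p)-o)
img=c["image"].copy()
w=o@R2
def proj(X):
    return cv2.projectPoints(np.array(X,float),cv2.Rodrigues(c["R"])[0],c["t"],c["intrinsics"],np.array([c["k1"],0,0,0.]))[0][:,0]
T=lambda x,y,z:np.r_[(o+[x,y])@R2,z]
big=cv2.resize(img[140:260,180:360],None,fx=4.4,fy=4.4,interpolation=cv2.INTER_CUBIC)
def dr(l,col):
    p=((proj(l)-[180,140]+.5)*4.4).astype(int); cv2.polylines(big,[p.reshape(-1,1,2)],False,col,1)
dr([T(0,-.46,.022),T(0,0,.022),T(-.1,0,.022)],(0,0,255))
yl=np.radians(-18.5); sq=[(1,1),(1,-1),(-1,-1),(-1,1),(1,1)]
for cxy,h,yy,z in (((.4955,-.175),.045,yl,.028),((.504,.0665),.032,np.radians(-11.5),.024)):
    dr([[cxy[0]+h*(np.cos(yy)*i-np.sin(yy)*j),cxy[1]+h*(np.sin(yy)*i+np.cos(yy)*j),z] for i,j in sq],(0,255,0))
cv2.imwrite("pics/b.png",big)
```

```text
yaw 0.01876664383234254 1.0752494872184446 bar x pct [0.6657279  0.66645104 0.67456062 0.68436021 0.68688483] y -0.30660216016459 0.168555917305534
stop y pct [0.14776553 0.14851986 0.15761045 0.16767025 0.16822784] xmin 0.56641385896966
corner [0.66167361 0.1600553 ] alt from ends 0.15339783983541 0.148555917305534
large [-0.17243185 -0.33187796]
small [-0.15940146 -0.09057999]
```

View pics/b.png

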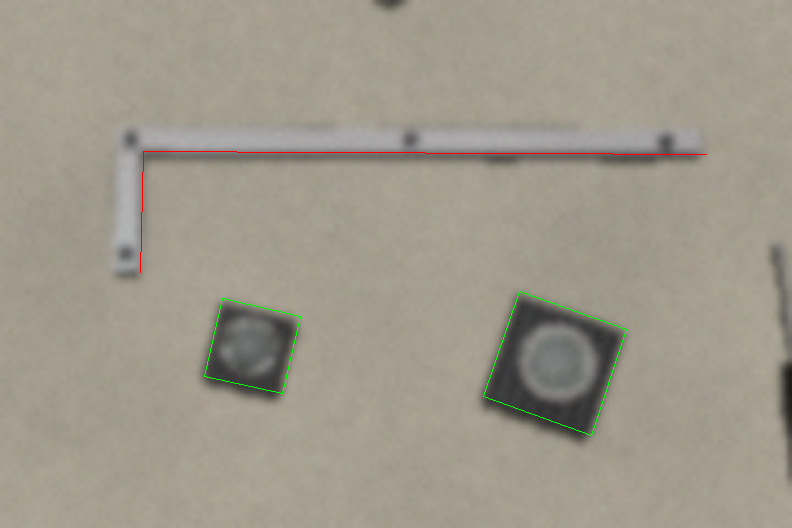

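```bash
cat >> h.py <<'E'
A=0.01877; O=np.array([0.6617,0.1600]); RA=np.array([[np.cos(A),-np.sin(A)],[np.sin(A),np.cos(A)]])
def W(x,y,z): return np.r_[O+RA@[x,y],z]
def C(p): return RA.T@(np.asarray(p)[:2]-O)
def look(tag):
    c=capture("top"); out=None
    for q in("large_unit","small_unit"):
        for cf,m in masks("top",q)[:1]:
            P=pts(c,m);g=P[P[:,2]>.012]
            r=cv2.minAreaRect((g[:,:2]*1000).astype(np.float32))
            print(q,round(cf,2),"corner frame",np.round(C(np.array(r[0])/1000),4),np.round(r[1]),round(r[2]-np.degrees(A),1),"z95",np.percentile(g[:,2],95).round(3))
    cv2.imwrite(f"pics/{tag}.png",cv2.resize(c["image"][120:280,150:380],None,fx=3.4,fy=3.4,interpolation=cv2.INTER_CUBIC))
E
python3 - <<'E'
from h import *
move_gripper(0.06)
n=np.array([np.cos(np.radians(-18.5)),np.sin(np.radians(-18.5))])
p=np.array([.4955,-.175])-.072*n
q1=down(np.radians(-108.5))
move_ptp([*p,.15],q1); servo_line([*p,.03],rate=.12)
servo_line([*p,.009],rate=.04)
hit=servo_line([*(p+.03*n),.009],rate=.03,contact_N=1.5)
print(hit,current_position(),C(current_position()),np.dot(current_position()[:2]-p,n),current_force(),current_finger_gap(),current_clock())
look("c")
E
```

```text
True [ 0.44137041 -0.15686684  0.00888051] [-0.22623802 -0.31267568] 0.014913897968286186 [ 0.20829762 -0.47381132  0.39099127] 0.06003472796736992 6.0833
```

View pics/c.png

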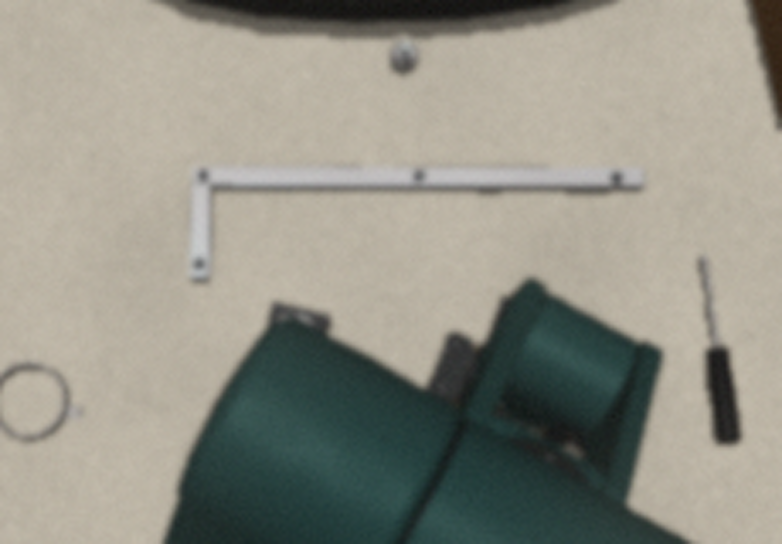

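The arm hides the unit in this view, but contact came within 2 mm of where I predicted. Now I'll push toward the straightedge, turning the unit square on the way.

Run:
```python
from h import *
q=down(-np.pi/2+A); y=C(current_position())[1]
h=servo_line(W(-.150,y,.009),q,rate=.04,contact_N=25); print(h,C(current_position()),current_force())
h=servo_line(W(-.112,y,.009),q,rate=.04,contact_N=12); print(h,C(current_position()),current_force())
h=servo_line(W(-.085,y,.009),q,rate=.02,contact_N=12); print(h,C(current_position()),current_force(),current_clock())
c=capture("side");cv2.imwrite("pics/d.png",cv2.resize(c["image"][130:290,150:340],None,fx=3.4,fy=3.4,interpolation=cv2.INTER_CUBIC))
```

```text
False [-0.14997169 -0.31214263] [-1.70891418 -1.06237239 -1.60449276]
True [-0.14824857 -0.31165068] [-0.19602964  0.64830319  0.06818233]
True [-0.14765082 -0.31073888] [ 0.31535802 -0.06785976  0.12957792] 9.5333
```

View pics/d.png

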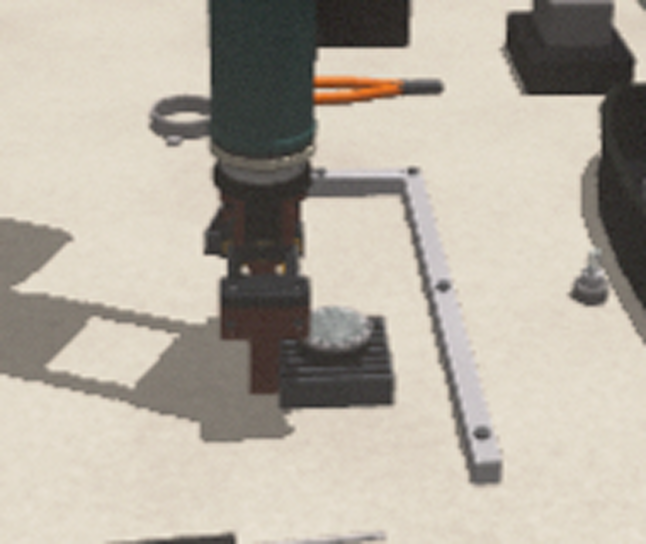

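The side view shows the foot square and flush against the fingers, about 50 mm short of the straightedge. The contact stops were start-up transients, so I'll use a higher threshold.

Run:
```python
from h import *
q=down(-np.pi/2+A); y=C(current_position())[1]
for i in range(3):
    h=servo_line(W(-.092,y,.009),q,rate=.03,contact_N=22); x=C(current_position()); print(h,x,current_force(),current_clock())
    if x[0]>-.106: break
servo_line(current_position()+[0,0,0],rate=.03) if 0 else None
```

```text
True [-0.10039695 -0.31051054] [0.13920321 0.65096537 0.39170261] 11.1917
```

Run:
```python
from h import *
p=C(current_position())
servo_line(W(p[0]-.03,p[1],.009),rate=.1); servo_line(W(p[0]-.04,p[1],.13),rate=.2)
move_ptp(W(-.05,-.42,.15),down(A))
move_gripper(.044)
print(current_clock())
for n in("side","top"):
    c=capture(n)
    for cf,m in masks(n,"large_unit")[:2]:
        P=pts(c,m);g=P[P[:,2]>.012]
        r=cv2.minAreaRect((g[:,:2]*1000).astype(np.float32)); print(n,cf,C(np.array(r[0])/1000),r[1],r[2]-np.degrees(A))
    cv2.imwrite(f"pics/e_{n}.png",c["image"])
```

```text
14.3333
side 0.57 [-0.03929798 -0.31733266] (91.92105102539062, 90.17855072021484) 0.11612718921968179
top 0.85 [-0.04441338 -0.31407446] (88.23470306396484, 86.35759735107422) -0.4179142751090841
```

View pics/e_side.png

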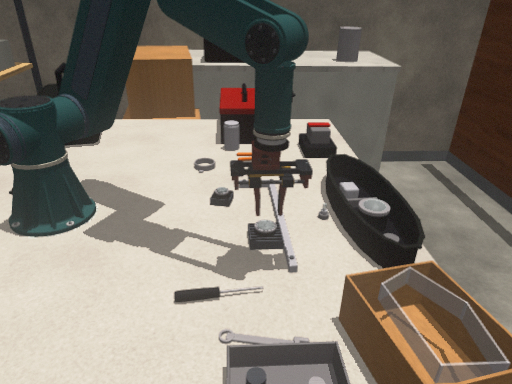

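View pics/e_top.png

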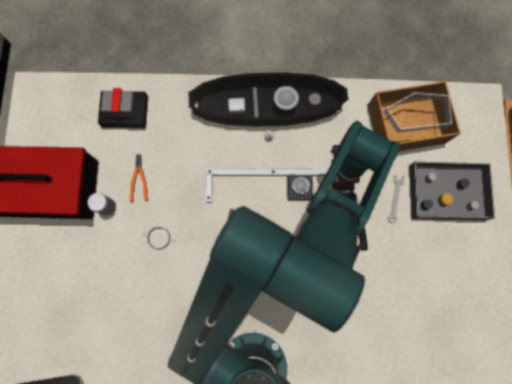

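The unit is now flush with the straightedge at (-0.0445, -0.314) in the corner frame, yaw about 0. Next I'll push it along +y.

Run:
```python
from h import *
q=down(A)
servo_line(W(-.050,-.392,.15),q,rate=.2); servo_line(W(-.050,-.392,.03),rate=.12); servo_line(W(-.050,-.392,.009),rate=.05)
print(C(current_position()),current_force(),current_clock())
for i in range(4):
    h=servo_line(W(-.046,-.125,.009),q,rate=.05,contact_N=25); x=C(current_position()); print(h,x,current_force(),current_clock())
    if not h: break
c=capture("side");cv2.imwrite("pics/f.png",cv2.resize(c["image"][130:290,150:340],None,fx=3.4,fy=3.4,interpolation=cv2.INTER_CUBIC))
```

```text
[-0.05022155 -0.39188591] [ 0.41109491 -0.10084357  0.66887414] 16.5417
False [-0.04967015 -0.12717514] [ -7.91264666 -13.80478742   6.80448906] 22.0333
```

View pics/f.png

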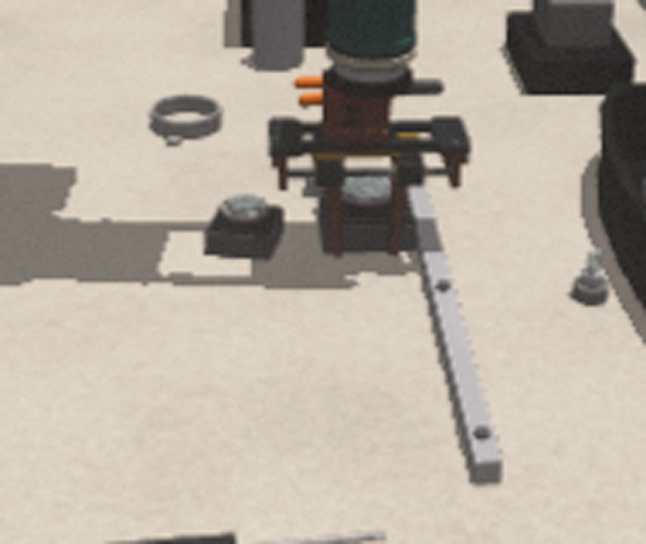

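Run:
```python
from h import *
q=down(A)
for i in range(3):
    h=servo_line(W(-.047,-.090,.009),q,rate=.02,contact_N=25); x=C(current_position()); print(h,x,current_force(),current_clock())
    if x[1]>-.107 : break
for cam in("side","top"):
    c=capture(cam)
    for cf,m in masks(cam,"large_unit")[:2]:
        P=pts(c,m);g=P[P[:,2]>.012]
        r=cv2.minAreaRect((g[:,:2]*1000).astype(np.float32)); print(cam,cf,C(np.array(r[0])/1000),r[1],r[2]-np.degrees(A))
c=capture("side");cv2.imwrite("pics/g.png",cv2.resize(c["image"][130:290,150:340],None,fx=3.4,fy=3.4,interpolation=cv2.INTER_CUBIC))
```

```text
True [-0.04982129 -0.10011776] [ 0.04626102 -3.22167048  2.61540775] 23.575
side 0.67 [-0.03995499 -0.08173248] (97.74946594238281, 90.97114562988281) 86.81506877762148
side 0.24 [-0.16644148 -0.53081138] (199.8457489013672, 21.77299690246582) 8.090778883517473
top 0.48 [-0.04200032 -0.04478312] (51.78239059448242, 28.53350257873535) 1.431948240817277
```

View pics/g.png

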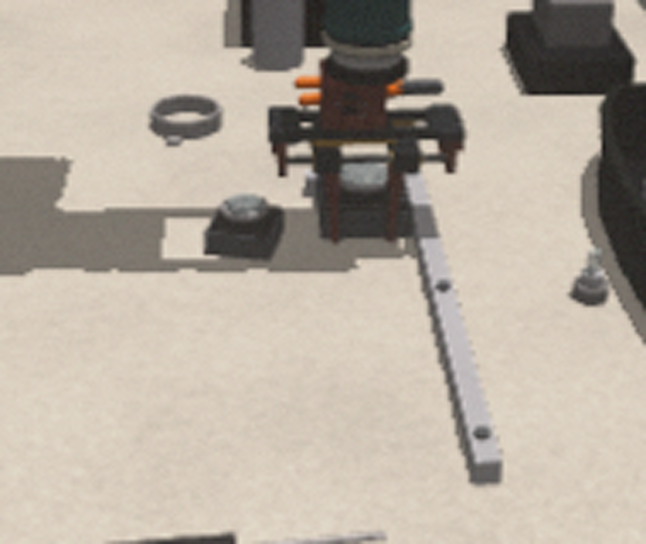

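The stop came at the predicted y of -0.100. I'll press once more to confirm it, then draw straight back and move clear for a look.

Run:
```python
from h import *
q=down(A)
x=C(current_position())
h=servo_line(W(x[0],-.088,.009),q,rate=.015,contact_N=25); x=C(current_position()); print(h,x,current_force(),current_clock())
servo_line(W(x[0],x[1]-.05,.009),rate=.08); servo_line(W(x[0],x[1]-.07,.15),rate=.2)
move_ptp(W(-.1,-.42,.22),down(A)); print(current_clock())
c=capture("top"); o=None
for cam in("side","top"):
    c=capture(cam)
    for qn in("large_unit","small_unit"):
      for cf,m in masks(cam,qn)[:2]:
        P=pts(c,m);g=P[P[:,2]>.012]
        r=cv2.minAreaRect((g[:,:2]*1000).astype(np.float32)); print(cam,qn,round(cf,2),C(np.array(r[0])/1000).round(4),np.round(r[1]),round(r[2]-np.degrees(A),1))
    y0,y1,x0,x1=(150,250,170,320) if cam=="side" else (150,240,190,320)
    cv2.imwrite(f"pics/h_{cam}.png",cv2.resize(c["image"][y0:y1,x0:x1],None,fx=5,fy=5,interpolation=cv2.INTER_CUBIC))
```

```text
True [-0.05010786 -0.10017236] [ 0.00838362 -2.32731463  2.53387092] 24.3083
26.975
side large_unit 0.75 [-0.0401 -0.2062] [ 89. 445.] 0.3
side small_unit 0.54 [-0.1576 -0.0903] [70. 65.] 76.3
top large_unit 0.92 [-0.0453 -0.0439] [89. 87.] 88.1
top small_unit 0.64 [-0.1598 -0.0887] [65. 64.] 76.4
```

View pics/h_side.png

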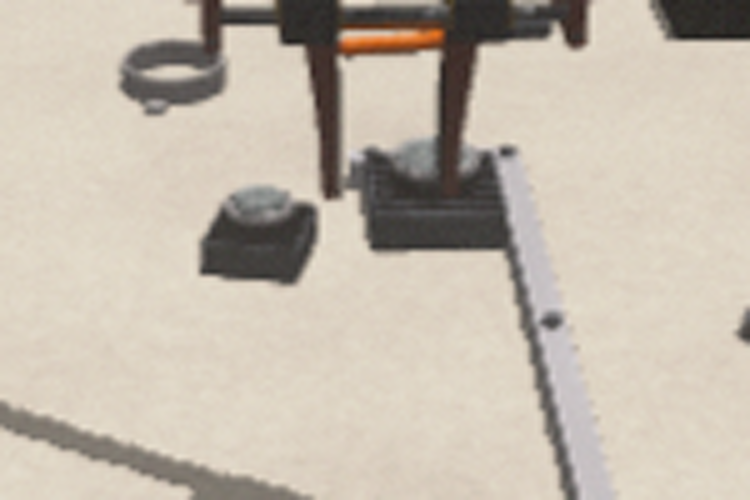

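View pics/h_top.png

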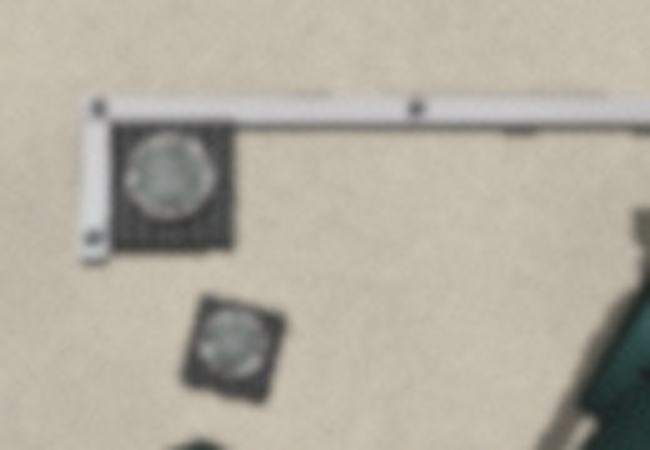

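Both views show the foot snug against both bars. The top camera's yaw of -1.9° is close to the limit, so I'll check it with the wrist camera from close up.

Run:
```python
from h import *
move_ptp(W(-.06,.04,.20),down(A)); print(current_clock())
c=capture("wrist"); cv2.imwrite("pics/i.png",c["image"])
np.savez("i.npz",**c)
for d in masks("wrist","large_unit")[:1]:
    P=pts(c,d[1]);g=P[(P[:,2]>.02)&(P[:,2]<.034)]
    r=cv2.minAreaRect((g[:,:2]*1000).astype(np.float32)); print(len(g),C(np.array(r[0])/1000).round(4),np.round(r[1]),round(r[2]-np.degrees(A),2))
    np.save("m.npy",d[1])
```

```text
29.0167
2828 [-0.0449 -0.0429] [90. 91.] -0.03
```

View pics/i.png

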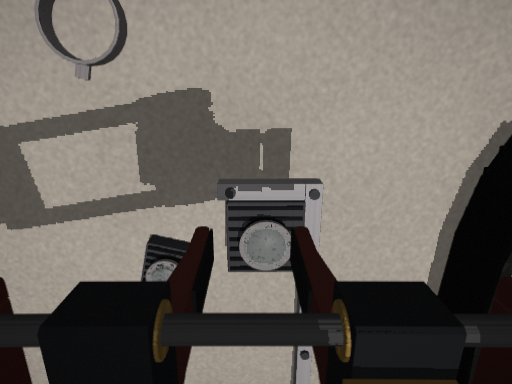

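Run:
```python
import cv2
i=cv2.imread("pics/i.png")[170:280,210:335]; cv2.imwrite("pics/j.png",cv2.resize(i,None,fx=5,fy=5,interpolation=cv2.INTER_CUBIC))
```

```text
(no output)
```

View pics/j.png

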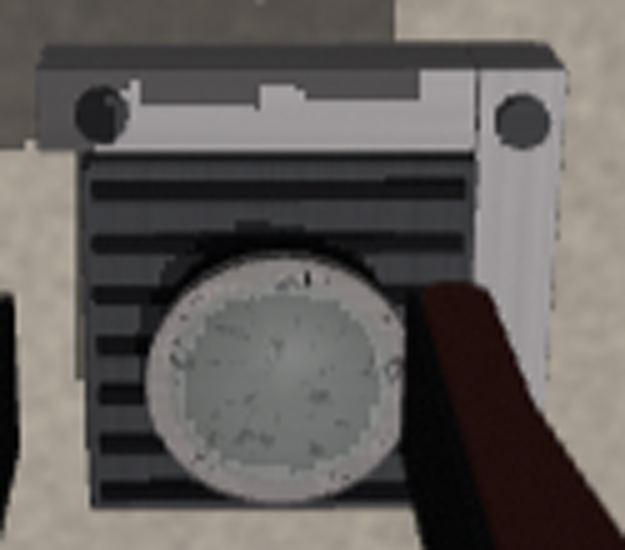

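The close-up shows the foot flush with both bars and square to them, with no visible gap, and the gripper clear above. I'll hand the job in.

Run:
```python
from h import *
print(current_force(),np.abs(current_qvel()).max(),current_position(),current_clock()); close_job()
```

```text
[ 0.00718933  0.27280698 -0.30508641] 0.0012009400273297684 [0.60142537 0.19765555 0.20006767] 29.1167
the job is handed in; nothing more can be done
```

I pushed the larger unit by its foot until it sat in the corner, drew back, and handed the job in at about 29 s. I pushed with two spread fingers, first +x onto the straightedge (turning it square on the way), then +y along it to the end stop. Both final contact stops came within 0.5 mm of the predicted seated positions.

**Last checks**
- **Position:** the wrist camera put the foot at about (-44.9, -42.9) mm in the corner frame, with yaw -0.03°. The y value is near the 42 mm limit, but my corner estimate is only good to a few millimetres. The close-up shows no gap at either bar.
- **Smaller unit:** it read within about 2 mm of its starting position.
- **Other bystanders:** I saw no change in the pictures but did not measure them again at the end.
- **Robot:** it stood still about 200 mm above the bench, with about 0.4 N on the tool.

**Readings that disagreed**
- **Top camera:** at its coarser resolution it read the unit's yaw as -1.9°, and the closer wrist view did not bear this out.
- **Side camera:** its last outline of the larger unit took in the straightedge as well, so I disregarded it.
- **Contact stops:** two early stops during the first push were start-up transients, so I raised the threshold and carried on.

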